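# Build up the bearing stack on the die post

### The job

Load the locating post of the small two-pillar press die in the middle of the bench: first the aluminium sleeve that lies on its side, then the ball bearing that is kept in the lidded tin, then the brass collar, each slid all the way down until it sits flat on what is below it. Lift the loose red lid off the tin to get at the bearing and lay it flat on the bench, knob up. Lower the parts and the lid, do not drop them, and leave the other things on the bench where they lie.

Things in the scene. Friction and masses are not known exactly. Their poses are not given: they have to be found in the camera images.
- sleeve: plain aluminium tube with two dark lines, 90 mm long, 50 mm outside, bore 32.5 mm, 0.2 to 0.4 kg; either end may go down. Origin at its middle, its x axis along the tube. It lies on the bench (axis 25 mm up). To turn it upright takes a leaning tool, whose body would then meet the post: stand it on the bench, retake it by its upper end from above. Home: middle 45 mm above the seat
- bearing: ball bearing, 62 mm outside, bore 32.5 mm, 18 mm thick, 0.14 to 0.28 kg, steel races with an orange seal between; both faces alike. Origin at its middle, its z axis along the bore. It lies flat on the tin's floor, up to 9 mm off the tin's centre, under the lid. On the post, sitting on the sleeve, its middle is 99 mm above the seat
- collar: brass collar, 60 mm outside, bore 32.5 mm, 22 mm thick, 0.25 to 0.5 kg; both faces alike. Origin at its middle, its z axis along the bore. It lies flat on the bench between the robot and the die. On the post, sitting on the bearing, its middle is 119 mm above the seat
- lid: loose red round lid lying on the tin, 146 mm across, 0.22 kg. Origin at the centre of its underside, z up: a 116 mm plug 6 mm deep (loose in the tin by 6 mm or more), a 5 mm plate, a black knob 30 mm across from 22 to 46 mm above the origin on a thin stem. Origin 44 mm above the bench on the tin, 0 when flat on the bench
- tin: grey round open tin fixed to the bench, 140 mm outside, 134 mm inside, 50 mm high, floor 5 mm above the bench. Origin at the centre of its underside. It stands left or right of the die, the sleeve lies on the other side
- die: lower half of a press die, fixed to the bench: steel plate 190 mm (its x) by 130 mm (its y), 28 mm thick, with a locating post in the middle and two dark upright guide pillars, 18 mm across (30 mm at the foot), at (72, 48) and (-72, -48) mm from the post in its own x and y, tops 166 mm above the bench. Origin under the plate's centre
- seat (a point): centre of the round seat (64 mm across) at the foot of the post, 34 mm above the bench; z points up the post. The bright post is 30 mm across (1.25 mm play all round in each part)
- post_tip (a point): top of the post, 128 mm above the seat, 162 mm above the bench; the top 12 mm taper from 30 to 12 mm across
- oiler: yellow oil bottle with red cap standing up, 54 mm across, 150 mm high; origin under its centre; a bystander
- vblock: dark steel V-block, 75 by 60 mm, 52 mm high; origin under its centre; a bystander
- castings: two grey cast rings stacked, 96 mm across, 60 mm high in all; origin under the centre; a bystander
- mallet: orange mallet lying, 250 mm long along its x axis, head at +x 90 mm wide, 26 mm high; origin under its middle; a bystander
- spanner: steel spanner lying, 190 mm long along its x axis, up to 40 mm wide, 8 mm high; origin under its middle; a bystander
- carton: small cardboard carton, 85 by 65 mm, 55 mm high; origin under its centre; a bystander. Other fixed equipment stands only beyond 0.69 m ahead (0.76 m behind the die) or 0.48 m to the sides, up to 240 mm high
There are look-alikes about, which are no part of the job. There is more than one size of the lid; the one meant has the size given above.

How it is judged:
On the way, in this order (a step that is already met when the one before it is completed fails the run):
1. the sleeve stands fully home on the seat (z of sleeve in the frame of seat between 0.042 and 0.048 m and horizontal distance between sleeve and seat below 0.005 m and angle between the x axis of sleeve and the z axis of seat, either way round below 0.06 rad), for 0.2 s.
2. the bearing is fully home on the sleeve (z of bearing in the frame of seat between 0.096 and 0.102 m and horizontal distance between bearing and seat below 0.005 m and angle between the z axis of bearing and the z axis of seat, either way round below 0.06 rad), for 0.2 s.
3. the collar is fully home on the bearing (z of collar in the frame of seat between 0.116 and 0.122 m and horizontal distance between collar and seat below 0.005 m and angle between the z axis of collar and the z axis of seat, either way round below 0.06 rad), for 0.2 s.
At the end, for the whole second after the job is handed in: Sleeve on the seat, bearing on the sleeve, collar on the bearing, round the post: middles 45, 99 and 119 mm above the seat, each within 3 mm, 5 mm of the axis and 0.06 rad of square; the lid flat on the bench, knob up (underside within 6 mm, tilt under 0.06 rad); all let go and at rest (all of step 1 and all of step 2 and all of step 3 and height (world z) of lid between -0.004 and 0.006 m and angle between lid's own z axis and vertical below 0.06 rad and contact force between the fingers and sleeve below 0.2 N and contact force between the fingers and bearing below 0.2 N and contact force between the fingers and collar below 0.2 N and contact force between the fingers and lid below 0.2 N and linear speed of each of sleeve, bearing, collar, lid below 0.03 m/s); the robot touches nothing.
It fails at once if a part (sleeve, bearing or collar) is dropped: it falls faster than 0.5 m/s (over about 12 mm) with no finger on it ((linear speed of sleeve above 0.5 m/s and contact force between the fingers and sleeve below 0.05 N) or (linear speed of bearing above 0.5 m/s and contact force between the fingers and bearing below 0.05 N) or (linear speed of collar above 0.5 m/s and contact force between the fingers and collar below 0.05 N)).
It fails at once if the lid is dropped: it falls faster than 0.5 m/s with no finger on it (linear speed of lid above 0.5 m/s and contact force between the fingers and lid below 0.05 N).
It fails at once if a bystander (oil bottle, V-block, castings, mallet, spanner, carton) is shoved more than 30 mm from where it lay (distance of any of oiler, vblock, castings, mallet, spanner, carton from where it was at the start of the episode above 0.03 m).
It fails at once if the oil bottle or the castings are tipped over (angle between any of oiler, castings's own z axis and vertical above 0.5 rad).
It also fails if it takes over 72 s, if anything falls off the work surface, if the arm or the gripper's body presses on something with over 40 N, if the wrist force passes 120 N, or if a joint passes its speed limit or range.

### The arm

A 6-joint arm with a two-finger parallel gripper is mounted at the origin on the work surface. World frame = base frame: x ahead of the robot, y to its left, z up, the work surface at z = 0. Lengths are in m, angles in rad, forces in N, time in s.
With the tool pointing down it reaches from about 0.325 to 0.775 m from the base axis. Payload 9.3 kg.
Tool frame: the origin (TCP) lies at the very end of the fingers, on their centre line; the grasp point (between the pads) lies 19 mm behind it; z points along the fingers, y is the line along which they close (so a half turn about z gives the same grasp; the last joint's range is limited). The gripper opens to 85 mm and grips with 20 to 120 N. Pads are 22 mm wide; open, the fingers measure 114 mm over their backs; the gripper's body (76 mm by 85 mm) begins 54 mm behind the grasp point. The pads swing forward as they close: fully open they stand 13 mm farther back than shut.
Start: joints at [1.172, 0.259, 0.021, 1.334, 0, 1.418], TCP at [0.134, 0.533, 0.231] pointing down, gripper open.
Joint ranges: [-3.04, 3.04], [-0.91, 1.82], [-1.04, 1.36], [-1.92, 1.95], [-1.52, 1.45], [-3.14, 3.14]. Speed limits (rad/s): [2.22, 2.22, 2.79, 3.14, 3.14, 3.14].

### API

Orientations are given as a unit quaternion [w, x, y, z].
In Python, from cell import read_state, optics, workorder, trace gives the robot as it stands. The module is installed in compiled form; this text tells all that it offers.
- The arm moves only by the tool jog_arm, never from a script. Its argument "targets" is a list of rows, each a list of 4 numbers: the shift along the world's x, y, z in cm, then the turn about the world's z in degrees. A call has 1 to 8 rows; each row is the pose to reach, as a shift and turn from the pose commanded when the call began; what a row does not reach only later rows make up. A row lasts 1/12 s, in which the tool goes at most 41.7 mm and 7.16 degrees, less where a joint would pass 70% of its speed; a pose out of reach is approached as far as the arm can. A call with a gripper value outside its range is refused whole. "claw" is the finger opening in cm, from 0 to 8.54, set as the call begins (left out, the last holds). The fingers move at their own pace and stop on an object; "grip_force" is the grip in N (left out, the last holds). Time passes only in rows, so rows that repeat a pose let the fingers close. It gives the time, the measured TCP pose, the force, the opening and the grip force at its end, in the units of the state.
- read_state(): the state, without advancing time (a new reading comes with each control period).
- optics.camera(name): name is "side" or "top"; returns a dict with "image" (420x560x3 uint8, red, green, blue), "fx", "fy", "cx", "cy" (pixels), "R" (3x3) and "t" (3): a world point X has camera coordinates R X + t. Camera axes: x right, y down, z forward; pixel columns grow to the right and rows downward; lengths in m; the calibration is good to about 2 mm. A picture is of the moment at which its call begins. There is no depth.
- workorder.finish_job(): hands the job in; it is judged then, once.
Trained networks look in a picture, given as the dict that the camera call returned (one of the last four; its "shot" number tells which), for a name from the list of things; names that differ only in an ending like _2 or _b are one class to them, and where a whole thing is asked for, a point or a joint stands for the part that bears it (a point fixed in the world has none). Each returns a list of dicts, best first, with "score" (0 to 1); they miss things now and then, are a little off and sometimes report something else, mostly with a low value. They report only what shows in the picture. A call takes as long as a camera call. They do not tell look-alikes from the thing itself.
- trace(picture, thing): "mask" (420x560 bool, what is visible of it) and "extent" ([left, top, right, bottom] in pixels, round what is visible of it).
The state is a dict: "t": time; "q": joint angles; "qd": joint speeds; "joint_efforts": joint torques, N m; "position": TCP position; "orientation": TCP orientation; "wrist_force": force on the tool from outside, world axes, zero at the start; "wrist_torque": the same for the moment, N m; "grip_width": opening from 0.0 (shut) to 1.0 (fully open); "finger_force": force on a finger pad.
Only numpy, scipy, OpenCV 4.12 (cv2) and the standard library are available. Lean on these libraries where they do the work, as an engineer would, in place of code of your own. Each camera call takes 0.05 s, during which the arm holds its last target. There are 200 camera calls.

## Working session

There is one attempt and no reset: what is moved stays moved. The work goes in short steps, Python scripts to look and compute and a tool call to move; the robot and the scene stay as the last step left them, time stands still between calls to the robot, and variables do not carry over. Pictures are saved under pics/ and viewed, at most 10 in all, crops included, and the job is handed in when it is done.

Besides the shell and the picture viewer there is one more tool, called after "Emit:" in YAML: its name, and indented under it one key for each argument. jog_arm: Moves the arm, as the interface text tells. Its arguments: {"type":"object","properties":{"targets":{"type":"array"},"claw":{"type":"number"},"grip_force":{"type":"number"}},"required":["targets"]}

```bash
mkdir -p pics; python3 - <<'E'
from cell import read_state, optics
import cv2,pickle
s=read_state();print(s)
for n in("top","side"):
    p=optics.camera(n);pickle.dump(p,open(f"{n}.pkl","wb"));print(n,p["fx"],p["cx"],p["cy"],p["R"],p["t"])
    cv2.imwrite(f"pics/{n}0.png",cv2.cvtColor(p["image"],cv2.COLOR_RGB2BGR))
E
```

```text
{'t': 0.0, 'q': array([1.17242491e+00, 2.59231257e-01, 2.07826781e-02, 1.33368202e+00,
       4.95228872e-06, 1.41819705e+00]), 'qd': array([ 0.00033413,  0.00240589, -0.00059313, -0.00067891, -0.00199603,
        0.00010333]), 'joint_efforts': array([-2.20701240e-04, -5.55644524e+01,  3.44530106e+01,  1.38230628e-02,
       -3.54909835e-04,  1.47530619e-05]), 'position': array([0.13371879, 0.53322961, 0.23065316]), 'orientation': array([-1.83853247e-04,  1.22576995e-01,  9.92458783e-01, -6.41307400e-04]), 'wrist_force': array([0.1094954 , 0.74248643, 0.42166096]), 'wrist_torque': array([-0.00961232, -0.02101659,  0.0216593 ]), 'finger_force': 0.0, 'grip_width': 1.0007300349583574}
top 498.91178970418883 270.98458869060926 209.37781846123787 [[ 0.00472125 -0.99998283 -0.00347167]
 [-0.9841796  -0.00403169 -0.17712783]
 [ 0.17711079  0.00425301 -0.98418173]] [0.00547818 0.42630785 1.46616915]
side 427.12295758899944 285.0057867297747 206.40497583284778 [[ 0.89927652 -0.43731366  0.00764887]
 [-0.24133872 -0.51071343 -0.82518326]
 [ 0.36477029  0.74022196 -0.56481332]] [-0.36747192  0.21638091  1.07588873]
```

View pics/top0.png

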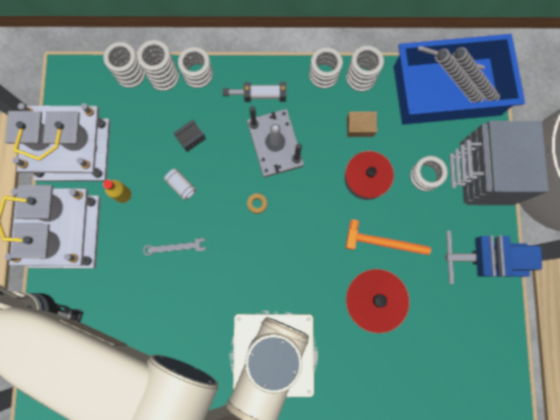

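View pics/side0.png

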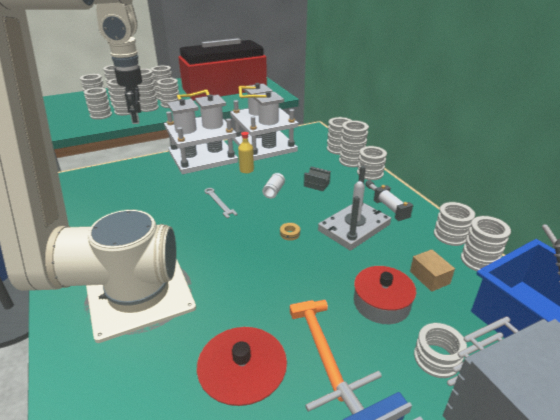

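Side view: two red lids. One is on the tin (385,290), the other is the larger look-alike on the bench (242,362). The sleeve is at (274,185), the collar at (290,230) and the die at (355,222). In the top view, the candidates are:
- **Lid:** (369,174) on the tin, or (378,300), which is bigger and wrong.
- **Sleeve:** (180,184), or the dark-ended cylinder at (255,92), which is wrong.
- **Collar:** (257,203). The grey rings are not collars.

Next I'll fit models to the masks and make one close crop.

```bash
cat > h.py <<'E'
import numpy as np,cv2
from scipy.optimize import minimize
from cell import read_state,optics,trace
K=4
def proj(p,X):
    c=np.atleast_2d(X)@p["R"].T+p["t"]; return np.c_[c[:,0]/c[:,2]*p["fx"]+p["cx"],c[:,1]/c[:,2]*p["fy"]+p["cy"]]
def ray(p,uv,z):
    d=p["R"].T@np.array([(uv[0]-p["cx"])/p["fx"],(uv[1]-p["cy"])/p["fy"],1]);o=-p["R"].T@p["t"];return o+d*(z-o[2])/d[2]
a=np.linspace(0,2*np.pi,48,endpoint=False)
def cyl(r,z0,z1,x=0,y=0,r2=None): return np.vstack([np.c_[x+q*np.cos(a),y+q*np.sin(a),0*a+z] for q,z in((r,z0),(r2 or r,z1))])
def box(x,y,z): return np.array([[i*x/2,j*y/2,k*z] for i in(-1,1) for j in(-1,1) for k in(0,1)])
slv=cyl(.025,-.045,.045)[:,[2,0,1]]+[0,0,.025]
M=dict(sleeve=[slv],collar=[cyl(.03,0,.022)],bearing=[cyl(.031,0,.018)],
 lid=[cyl(.073,.05-.044-0,.011),cyl(.015,.022,.046)],tin=[cyl(.07,0,.05)],
 die=[box(.19,.13,.028),cyl(.032,.028,.034),cyl(.015,.034,.15),cyl(.015,.15,.162,r2=.006)]+[cyl(.009,.028,.166,s*.072,s*.048) for s in(1,-1)]+[cyl(.015,.028,.036,s*.072,s*.048) for s in(1,-1)])
def place(P,x,y,yaw,z=0):
    c,s=np.cos(yaw),np.sin(yaw);return P@np.array([[c,s,0],[-s,c,0],[0,0,1]])+[x,y,z]
def render(p,parts,x,y,yaw,z,b):
    m=np.zeros(((b[3]-b[1])*K,(b[2]-b[0])*K),np.uint8)
    for P in parts:
        h=cv2.convexHull(((proj(p,place(P,x,y,yaw,z))-b[:2]+.5)*K-.5).astype(np.float32))
        cv2.fillConvexPoly(m,np.round(h*16).astype(np.int32),1,shift=4)
    return cv2.resize(m.astype(np.float32),None,fx=1/K,fy=1/K,interpolation=cv2.INTER_AREA)
def getmask(p,name,near=None):
    L=trace(p,name)
    if near is not None: L=[d for d in L if np.hypot((d["extent"][0]+d["extent"][2])/2-near[0],(d["extent"][1]+d["extent"][3])/2-near[1])<30]
    if not L: return None
    m=L[0]["mask"].astype(np.uint8);cs,_=cv2.findContours(m,0,1);cv2.drawContours(m,cs,-1,1,-1);return m
def fit(views,name,x0,z=0,yaw=False):
    parts=M[name];vs=[]
    for p,m in views:
        ys,xs=np.nonzero(m);b=np.array([max(xs.min()-15,0),max(ys.min()-15,0),xs.max()+15,ys.max()+15]);b[2]=min(b[2],560);b[3]=min(b[3],420)
        vs.append((p,m[b[1]:b[3],b[0]:b[2]].astype(np.float32),b))
    def cost(v): return sum(np.abs(render(p,parts,v[0],v[1],v[2]*10 if yaw else x0[2],z,b)-m).sum()/m.sum() for p,m,b in vs)/len(vs)
    best=None
    for y0 in (np.arange(0,np.pi,np.pi/8) if yaw else [x0[2]]):
        v=np.array([x0[0],x0[1],y0/10][:3 if yaw else 2])
        S=np.vstack([v]+[v+.008*np.eye(len(v))[i]*(1 if i<2 else 2) for i in range(len(v))])
        r=minimize(cost,v,method="Nelder-Mead",options=dict(initial_simplex=S,xatol=1e-4,fatol=1e-5))
        if best is None or r.fun<best.fun: best=r
    v=best.x.copy()
    if yaw: v[2]*=10
    return v.round(4),round(best.fun,3)
E
python3 - <<'E'
from h import *
pt=optics.camera("top");ps=optics.camera("side")
near=dict(sleeve=((180,184),(274,185)),collar=((257,203),(290,230)),lid=((369,174),(385,290)),tin=((369,174),(385,295)),die=((275,142),(355,215)))
Z=dict(lid=.044)
for n,(a1,a2) in near.items():
    v=[(p,getmask(p,n,q)) for p,q in((pt,a1),(ps,a2))]
    x=ray(pt,a1,.02);x0=[x[0],x[1],0];ok=[w for w in v if w[1] is not None];print(n,[int(w[1].sum()) for w in ok])
    yw=n in("sleeve","die")
    if n=="tin": continue
    for g in (ok,ok[:1],ok[-1:]): print("  ",fit(g,n,x0,Z.get(n,0),yw))
for n in("oiler","vblock","carton","spanner","mallet","castings"):
    for d in trace(pt,n)[:3]:
        e=d["extent"];print(n,round(d["score"],2),e,ray(pt,((e[0]+e[2])/2,(e[1]+e[3])/2),.03).round(3))
c=np.hstack([cv2.resize(i["image"][y:y+100,x:x+133],(399,300),interpolation=2) for i,x,y in((pt,120,130),(pt,310,130))])
d=np.hstack([cv2.resize(i["image"][y:y+100,x:x+133],(399,300),interpolation=2) for i,x,y in((ps,230,150),(ps,310,170))])
cv2.imwrite("pics/crop.png",cv2.cvtColor(np.vstack([c,d]),cv2.COLOR_RGB2BGR))
E
```

```text
sleeve [505, 365]
   (array([0.5062, 0.2887, 0.7921]), np.float64(0.083))
   (array([0.5062, 0.2895, 0.7924]), np.float64(0.062))
   (array([0.5053, 0.2857, 0.8282]), np.float64(0.058))
collar [313, 281]
   (array([0.4493, 0.0541]), np.float64(0.101))
   (array([0.4494, 0.0542]), np.float64(0.06))
   (array([0.4489, 0.052 ]), np.float64(0.135))
lid [1797, 2140]
   (array([ 0.5344, -0.2888]), np.float64(0.04))
   (array([ 0.5338, -0.2868]), np.float64(0.03))
   (array([ 0.5344, -0.2902]), np.float64(0.031))
tin [69, 717]
die [2547, 2474]
   (array([ 6.432e-01, -2.700e-03,  3.425e+00]), np.float64(0.057))
   (array([ 0.6428, -0.0013,  0.2761]), np.float64(0.057))
   (array([ 0.643 , -0.0043,  0.2814]), np.float64(0.044))
oiler 0.86 [106.2, 178.9, 128.8, 205.9] [0.478 0.476 0.03 ]
vblock 0.56 [173.6, 120.6, 205.4, 151.1] [0.659 0.262 0.03 ]
carton 0.68 [346.0, 110.1, 376.9, 136.6] [ 0.702 -0.274  0.03 ]
spanner 0.96 [142.1, 240.8, 204.4, 254.9] [0.31  0.299 0.03 ]
mallet 0.71 [346.6, 221.5, 430.8, 256.1] [ 0.34  -0.346  0.03 ]
castings 0.85 [410.2, 156.9, 447.5, 189.9] [ 0.542 -0.476  0.03 ]
```

View pics/crop.png

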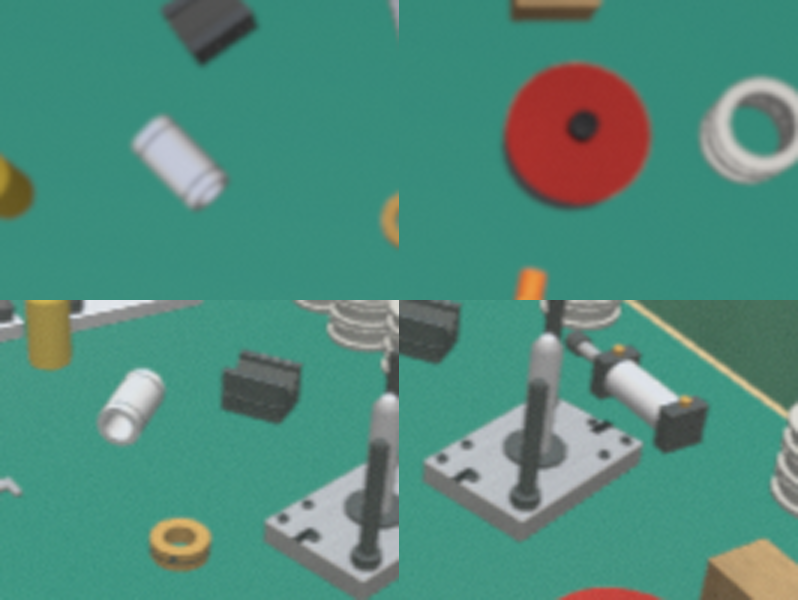

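The crop confirms the plain tube with two dark lines as the sleeve. The 146 mm lid is the one on the tin, since its fit error is only 3 to 4 %. I'll take the sleeve by its far end first.

Emit:
jog_arm:
  targets:
    - [40.6,-21.1,-8,59]
    - [40.6,-21.1,-8,59]
    - [40.6,-21.1,-8,59]
    - [40.6,-21.1,-8,59]
    - [40.6,-21.1,-8,59]
    - [40.6,-21.1,-8,59]
    - [40.6,-21.1,-8,59]
    - [40.6,-21.1,-8,59]
  claw: 8.54
  grip_force: 20

```text
t: 1.67
position: [0.4037, 0.3934, 0.1783]
orientation: [0.0, -0.334, 0.943, 0.0]
wrist_force: [0.1, 1.9, 0.5]
grip_width: 1.0
finger_force: 0.0
```

```bash
python3 -c "
from cell import read_state
s=read_state();print(s['t'],s['q'].round(3),s['position'].round(4),s['orientation'].round(4))"
```

```text
1.6667 [ 0.624  0.302 -0.054  1.215  0.    -0.057] [0.4037 0.3934 0.1783] [ 2.000e-04 -3.338e-01  9.427e-01  1.000e-04]
```

Emit:
jog_arm:
  targets:
    - [13.6,-7.1,-9,6.5]
    - [13.6,-7.1,-9,6.5]
    - [13.6,-7.1,-9,6.5]
    - [13.6,-7.1,-9,6.5]
    - [13.6,-7.1,-9,6.5]
    - [13.6,-7.1,-9,6.5]
    - [13.6,-7.1,-9,6.5]

```text
t: 2.25
position: [0.5381, 0.3232, 0.088]
orientation: [-0.001, -0.383, 0.924, 0.0]
wrist_force: [-0.2, 0.3, 0.2]
grip_width: 1.0
finger_force: 0.0
```

Emit:
jog_arm:
  targets:
    - [0.1,-0.1,-3,0.8]
    - [0.1,-0.1,-6,0.8]
    - [0.1,-0.1,-8.4,0.8]
    - [0.1,-0.1,-8.4,0.8]
    - [0.1,-0.1,-8.4,0.8]

```text
t: 2.67
position: [0.538, 0.3234, 0.0051]
orientation: [-0.001, -0.391, 0.92, 0.0]
wrist_force: [0.7, 0.7, 1.0]
grip_width: 0.998
finger_force: 0.0
```

Emit:
jog_arm:
  targets:
    - [0,0,0,0]
    - [0,0,0,0]
    - [0,0,0,0]
    - [0,0,0,0]
    - [0,0,0,0]
  claw: 4
  grip_force: 20

```text
t: 3.08
position: [0.54, 0.3232, 0.0064]
orientation: [0.002, -0.39, 0.921, 0.0]
wrist_force: [-1.3, 0.7, 7.1]
grip_width: 0.572
finger_force: 19.6
```

Emit:
jog_arm:
  targets:
    - [0,0,1,0]
    - [-0.2,-0.2,2,0]
    - [-0.4,-0.4,3,0]
    - [-0.7,-0.7,4,0]
    - [-0.7,-0.7,4,0]
    - [-0.7,-0.7,4,0]

```text
t: 3.58
position: [0.5325, 0.3155, 0.0455]
orientation: [0.001, -0.39, 0.921, -0.0]
wrist_force: [0.1, -0.4, -2.7]
grip_width: 0.573
finger_force: 21.3
```

```bash
python3 - <<'E'
from h import *
s=read_state();print(s['wrist_force'],s['wrist_torque'],s['grip_width'])
o=[]
for n in("side","top"):
    p=optics.camera(n);q=proj(p,s['position']+[0,0,.02])[0].astype(int);print(q)
    x,y=max(q[0]-66,0),max(q[1]-50,0);o.append(cv2.resize(p["image"][y:y+100,x:x+133],(399,300),interpolation=2))
cv2.imwrite("pics/tilt.png",cv2.cvtColor(np.hstack(o),cv2.COLOR_RGB2BGR))
E
```

```text
[ 0.08057603 -0.39400351 -2.68624921] [ 0.10578113 -0.03837233 -0.07274814] 0.5728993601917063
[277 169]
[168 172]
```

View pics/tilt.png

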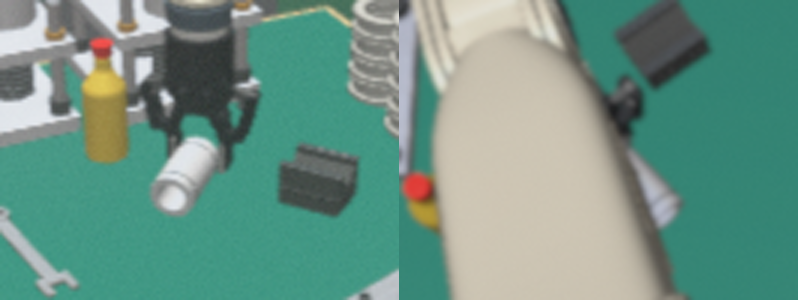

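The sleeve is held level at about (190,185) in the left crop and did not pivot: the wrist carries its full 2.7 N weight. I'll ease the finger opening so the tube can swing about the pads close above the bench.

Emit:
jog_arm:
  targets:
    - [0,0,0,0]
    - [0,0,0,0]
    - [0,0,0,0]
  claw: 4.85

```text
t: 3.93
position: [0.5321, 0.3155, 0.0439]
orientation: [-0.0, -0.39, 0.921, -0.0]
wrist_force: [0.2, 0.3, -2.0]
grip_width: 0.57
finger_force: 21.4
```

Emit:
jog_arm:
  targets:
    - [0,0,0,0]
    - [0,0,0,0]
    - [0,0,0,0]
  claw: 4.88

```text
t: 4.18
position: [0.5322, 0.3156, 0.0443]
orientation: [-0.0, -0.39, 0.921, -0.0]
wrist_force: [0.6, 0.4, -2.3]
grip_width: 0.579
finger_force: 21.4
```

Emit:
jog_arm:
  targets:
    - [0,0,0,0]
    - [0,0,0,0]
  claw: 4.92

```text
t: 4.35
position: [0.5322, 0.3155, 0.0444]
orientation: [-0.0, -0.39, 0.921, -0.0]
wrist_force: [0.6, -0.7, -2.3]
grip_width: 0.58
finger_force: 12.3
```

Emit:
jog_arm:
  targets:
    - [0,0,0,0]
    - [0,0,0,0]
  claw: 4.95

```text
t: 4.52
position: [0.5324, 0.3156, 0.0446]
orientation: [0.0, -0.39, 0.921, 0.0]
wrist_force: [-0.1, 0.3, -1.2]
grip_width: 0.583
finger_force: 3.0
```

At 3 N the tube pivots and its free end rests on the bench. I'll swing it up along the arc.

Emit:
jog_arm:
  targets:
    - [-0.3,-0.3,0.4,0]
    - [-0.7,-0.7,0.8,0]
    - [-1.1,-1.1,1.1,0]
    - [-1.6,-1.6,1.4,0]
    - [-2.1,-2.2,1.6,0]
    - [-2.6,-2.7,1.7,0]
    - [-3.1,-3.2,1.8,0]
    - [-3.6,-3.7,1.8,0]

```text
t: 5.18
position: [0.496, 0.2781, 0.0635]
orientation: [0.001, -0.39, 0.921, 0.0]
wrist_force: [0.7, 1.0, 5.6]
grip_width: 0.579
finger_force: 5.0
```

```bash
python3 - <<'E'
from h import *
s=read_state();print(s['wrist_force'],s['wrist_torque'],s['grip_width'],s['finger_force'])
o=[]
for n in("side","top"):
    p=optics.camera(n);q=proj(p,s['position']+[0,0,.02])[0].astype(int);print(q)
    x,y=max(q[0]-66,0),max(q[1]-50,0);o.append(cv2.resize(p["image"][y:y+100,x:x+133],(399,300),interpolation=2))
cv2.imwrite("pics/tilt2.png",cv2.cvtColor(np.hstack(o),cv2.COLOR_RGB2BGR))
E
```

```text
[0.72266625 1.02077993 5.61491435] [ 0.3331478  -0.04487079 -0.00233831] 0.5785999085897156 5.003819730882242
[272 171]
[179 183]
```

View pics/tilt2.png

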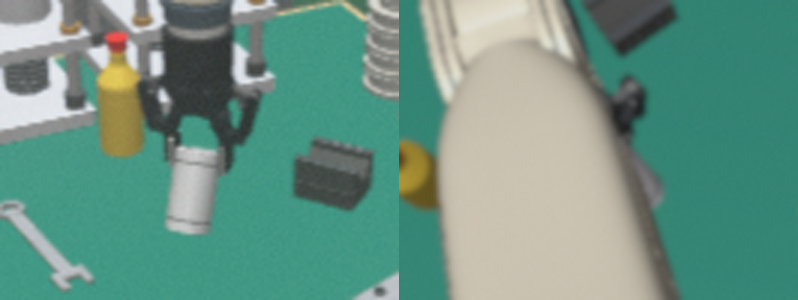

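The tube now stands nearly upright, bottom at about (188,228) in the crop. I'll move on over its foot to bring it upright.

Emit:
jog_arm:
  targets:
    - [-0.5,-0.5,0.1,0]
    - [-0.9,-0.9,0.0,0]
    - [-1.3,-1.3,-0.1,0]
    - [-1.5,-1.6,-0.2,0]
    - [-1.5,-1.6,-0.2,0]

```text
t: 5.7
position: [0.4801, 0.2616, 0.0603]
orientation: [-0.001, -0.39, 0.921, -0.0]
wrist_force: [-0.7, 0.1, 5.8]
grip_width: 0.582
finger_force: 5.6
```

```bash
python3 - <<'E'
from h import *
s=read_state();print(s['wrist_force'],s['wrist_torque'],s['grip_width'],s['finger_force'],s['position'])
o=[]
for n in("side","top"):
    p=optics.camera(n);q=proj(p,s['position']+[0,0,.02])[0].astype(int);print(q)
    x,y=max(q[0]-66,0),max(q[1]-50,0);o.append(cv2.resize(p["image"][y:y+100,x:x+133],(399,300),interpolation=2))
cv2.imwrite("pics/tilt3.png",cv2.cvtColor(np.hstack(o),cv2.COLOR_RGB2BGR))
E
```

```text
[-0.71299538  0.14670524  5.7702814 ] [-0.07816702  0.42330434 -0.03550755] 0.5820294770673804 5.644211672461097 [0.48008393 0.26161002 0.06034571]
[269 176]
[184 188]
```

View pics/tilt3.png

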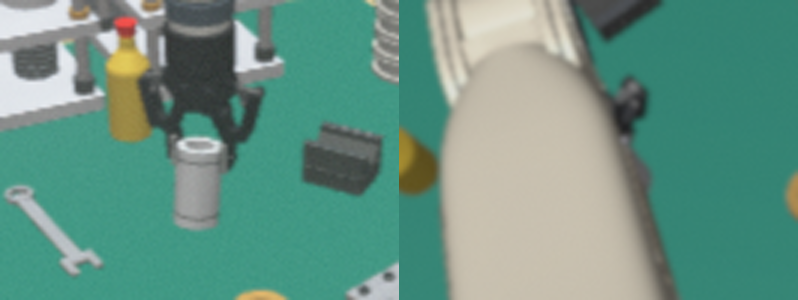

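Emit:
jog_arm:
  targets:
    - [0,0,0,0]
    - [0,0,0,0]
    - [0,0,0,0]
    - [0,0,0,0]
  claw: 8.54

```text
t: 6.13
position: [0.4811, 0.2624, 0.0601]
orientation: [-0.0, -0.39, 0.921, -0.0]
wrist_force: [0.3, -0.6, 0.5]
grip_width: 0.999
finger_force: 0.0
```

Emit:
jog_arm:
  targets:
    - [0,0,3,0]
    - [0,0,6,0]
    - [0,0,8,0]
    - [-3,3,8,0]
    - [-6,6,8,0]
    - [-9,9,8,0]
    - [-9,9,8,0]

```text
t: 6.72
position: [0.3868, 0.3557, 0.1406]
orientation: [-0.001, -0.392, 0.92, 0.001]
wrist_force: [0.4, 0.2, -0.7]
grip_width: 0.999
finger_force: 0.0
```

```bash
cat >> h.py <<'E'
M["up"]=[cyl(.025,0,.09)]
E
python3 - <<'E'
from h import *
s=read_state();print(s['position'],s['orientation'])
P=[optics.camera(n) for n in("top","side")]
for p in P:
    m=getmask(p,"sleeve")
    if m is not None: print(m.sum(),fit([(p,m)],"up",[.478,.26,0]))
    m=getmask(p,"collar")
    if m is not None: print("collar",m.sum(),fit([(p,m)],"collar",[.449,.054,0]))
cv2.imwrite("pics/stand.png",cv2.cvtColor(np.hstack([cv2.resize(P[1]["image"][130:250,200:360],(400,300)),cv2.resize(P[0]["image"][130:250,100:260],(400,300))]),cv2.COLOR_RGB2BGR))
E
```

```text
[0.386826   0.35571798 0.14057253] [-5.52387045e-04 -3.92288429e-01  9.19841782e-01  7.60639776e-04]
358 (array([0.4664, 0.2476]), np.float64(0.053))
collar 335 (array([0.4489, 0.0518]), np.float64(0.058))
434 (array([0.4653, 0.2446]), np.float64(0.07))
collar 304 (array([0.4483, 0.0496]), np.float64(0.083))
```

View pics/stand.png

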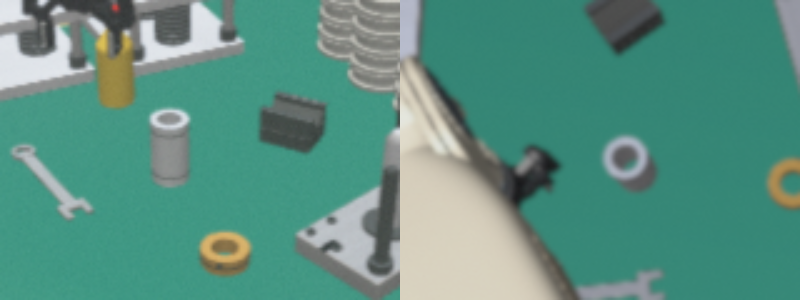

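The sleeve stands upright, at (170,148) in the left crop. I'll retake it by the upper end from above.

Emit:
jog_arm:
  targets:
    - [7.9,-11.0,0,0]
    - [7.9,-11.0,0,0]
    - [7.9,-11.0,0,0]
    - [7.9,-11.0,0,0]
    - [7.9,-11.0,-3,0]
    - [7.9,-11.0,-6,0]
    - [7.9,-11.0,-7.2,0]
    - [7.9,-11.0,-7.2,0]

```text
t: 7.68
position: [0.4693, 0.2408, 0.0655]
orientation: [-0.003, -0.389, 0.921, 0.0]
wrist_force: [-0.5, -0.1, 0.1]
grip_width: 1.002
finger_force: 0.0
```

Emit:
jog_arm:
  targets:
    - [0,0,0,0]
    - [0,0,0,0]
    - [0,0,0,0]
    - [0,0,0,0]
    - [0,0,0,0]
  claw: 4
  grip_force: 40

```text
t: 8.1
position: [0.4711, 0.243, 0.0699]
orientation: [0.001, -0.391, 0.921, -0.0]
wrist_force: [-0.9, 1.9, 7.2]
grip_width: 0.57
finger_force: 40.5
```

Emit:
jog_arm:
  targets:
    - [0,0,3,0]
    - [0,0,6,0]
    - [0,0,10,0]
    - [0,0,13,0]
    - [0,0,16,0]
    - [0,0,16,0]

```text
t: 8.6
position: [0.472, 0.2432, 0.2347]
orientation: [0.005, -0.391, 0.921, -0.0]
wrist_force: [0.0, 0.1, -2.4]
grip_width: 0.577
finger_force: 43.3
```

Emit:
jog_arm:
  targets:
    - [17.3,-24.4,1.5,0]
    - [17.3,-24.4,1.5,0]
    - [17.3,-24.4,1.5,0]
    - [17.3,-24.4,1.5,0]
    - [17.3,-24.4,1.5,0]
    - [17.3,-24.4,1.5,0]
    - [17.3,-24.4,1.5,0]
    - [17.3,-24.4,1.5,0]

```text
t: 9.27
position: [0.646, -0.0069, 0.2419]
orientation: [-0.0, -0.389, 0.921, -0.001]
wrist_force: [0.1, -0.1, -2.6]
grip_width: 0.574
finger_force: 43.4
```

Emit:
jog_arm:
  targets:
    - [0,0,0,0]
    - [0,0,0,0]

```text
t: 9.43
position: [0.6431, -0.0018, 0.2425]
orientation: [-0.001, -0.39, 0.921, 0.0]
wrist_force: [-0.4, 0.6, -3.1]
grip_width: 0.576
finger_force: 43.4
```

```bash
python3 - <<'E'
from h import *
s=read_state();print(s['t'],s['position'],s['orientation'],s['q'].round(2))
T=s['position'];P=[optics.camera(n) for n in("top","side")]
for p in P:
    m=getmask(p,"sleeve")
    if m is not None: print(m.sum(),fit([(p,m)],"up",[T[0],T[1],0],z=T[2]-.069))
cv2.imwrite("pics/over.png",cv2.cvtColor(np.hstack([cv2.resize(P[1]["image"][110:260,270:430],(400,375),interpolation=2),cv2.resize(P[0]["image"][70:220,200:360],(400,375))]),cv2.COLOR_RGB2BGR))
E
```

```text
9.4333 [ 0.64306411 -0.00183992  0.24245063] [-7.00796000e-04 -3.89833158e-01  9.20885102e-01  4.97166661e-04] [-0.13  0.42  0.29  1.44  0.   -0.93]
610 (array([ 0.6392, -0.0012]), np.float64(0.1))
```

View pics/over.png

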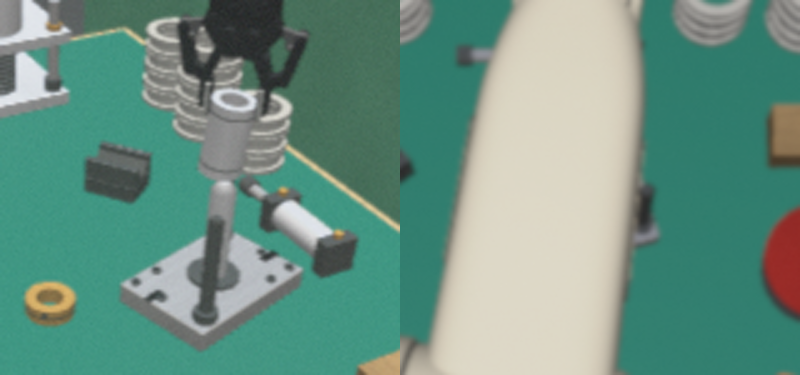

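The sleeve, at (225,135) in the left crop, hangs over the post tip at (224,185), slightly to the left and maybe leaning. I'll quantify both.

```bash
cat >> h.py <<'E'
def rows(m,r0,r1):
    o=[]
    for r in range(r0,r1):
        c=np.nonzero(m[r])[0]
        if len(c)>2:o.append((r,(c[0]+c[-1])/2,len(c)))
    return np.array(o)
E
python3 - <<'E'
from h import *
s=read_state();T=s['position'];p=optics.camera("side")
m=getmask(p,"sleeve");ys=np.nonzero(m)[0];print("sleeve rows",ys.min(),ys.max())
R=rows(m,ys.min(),ys.max()+1);print(R[::3].tolist())
for q in((T[0],T[1]),(.6392,-.0012)):
    a0,a1=proj(p,[[q[0],q[1],.174],[q[0],q[1],.264]]);print("TCP/fit vertical",a0,a1,"slope",(a1-a0)[0]/(a1-a0)[1])
k=(R[:,0]>ys.min()+14)&(R[:,0]<ys.max()-6);print("slope",np.polyfit(R[k,0],R[k,1],1), )
# post from image: bright pixel columns under sleeve
im=cv2.cvtColor(p["image"],cv2.COLOR_RGB2HSV)
for r in range(ys.max()+2,ys.max()+26,2): print(r,p["image"][r,345:372].astype(int).sum(1).tolist() if r%4==0 else "")
a0,a1=proj(p,[[.643,-.0043,.1],[.643,-.0043,.162]]);print("post model",a0,a1)
E
```

```text
sleeve rows 144 181
[[145.0, 359.5, 10.0], [148.0, 362.5, 18.0], [151.0, 362.5, 20.0], [154.0, 362.5, 20.0], [157.0, 362.5, 20.0], [160.0, 361.5, 20.0], [163.0, 361.0, 19.0], [166.0, 360.0, 19.0], [169.0, 359.5, 18.0], [172.0, 359.0, 19.0], [175.0, 358.5, 18.0], [178.0, 358.0, 17.0], [181.0, 359.5, 8.0]]
TCP/fit vertical [359.65406814 177.4214606 ] [363.17537739 148.83318343] slope -0.1231731883222947
TCP/fit vertical [358.8597064  177.86201476] [362.35244472 149.24217254] slope -0.12203904876322637
slope [-2.36764706e-01  3.99608824e+02]
183 
185 
187 
189 
191 
193 
195 
197 
199 
201 
203 
205 
post model [357.88203418 199.875     ] [360.1477618  181.71271203]
```

Emit:
jog_arm:
  targets:
    - [0.4,-0.25,-0.6,0]
    - [0.4,-0.25,-0.6,0]
    - [0.4,-0.25,-0.6,0]

```text
t: 9.98
position: [0.6472, -0.0038, 0.2368]
orientation: [-0.0, -0.39, 0.921, 0.0]
wrist_force: [-0.3, 0.1, -1.9]
grip_width: 0.574
finger_force: 43.4
```

```bash
python3 - <<'E'
from h import *
s=read_state();print(s['position'])
I=[];p=None
for i in range(3): p=optics.camera("side");I.append(p["image"].astype(float))
g=np.mean(I,0)
for r in list(range(160,182,3))+list(range(184,206,2)):
    print(r,g[r,344:376].sum(1).astype(int).tolist())
E
```

```text
[ 0.64716284 -0.00381801  0.23680854]
160 [351, 362, 366, 374, 416, 428, 433, 479, 473, 439, 419, 397, 400, 407, 407, 399, 396, 383, 351, 328, 324, 325, 334, 337, 332, 332, 328, 318, 315, 321, 322, 346]
163 [540, 499, 446, 417, 404, 389, 390, 382, 376, 375, 386, 394, 400, 407, 411, 417, 421, 425, 424, 429, 428, 420, 424, 419, 413, 407, 395, 397, 488, 559, 569, 561]
166 [343, 344, 350, 359, 373, 379, 388, 393, 396, 396, 394, 403, 406, 413, 411, 418, 421, 427, 431, 429, 418, 420, 417, 415, 409, 400, 383, 365, 369, 375, 378, 378]
169 [340, 344, 345, 347, 348, 348, 344, 350, 373, 389, 403, 404, 408, 415, 418, 422, 423, 432, 429, 426, 422, 413, 415, 411, 402, 384, 386, 396, 404, 399, 400, 408]
172 [346, 348, 349, 349, 346, 343, 347, 360, 382, 398, 407, 409, 410, 414, 420, 423, 426, 430, 426, 421, 418, 416, 413, 398, 388, 372, 380, 395, 402, 406, 400, 386]
175 [345, 347, 343, 346, 345, 346, 350, 357, 376, 403, 411, 407, 413, 420, 420, 428, 429, 429, 424, 419, 415, 412, 405, 394, 375, 366, 366, 364, 363, 365, 363, 362]
178 [341, 346, 346, 351, 349, 346, 362, 388, 390, 356, 349, 384, 400, 41
[... 1372 characters left out ...]
 344, 343, 351, 345, 343, 305, 240, 193]
198 [342, 350, 345, 347, 347, 350, 342, 347, 331, 284, 251, 261, 283, 283, 274, 312, 380, 412, 388, 363, 349, 345, 347, 345, 349, 348, 348, 347, 339, 293, 229, 195]
200 [348, 345, 346, 344, 347, 349, 352, 344, 322, 253, 217, 213, 220, 222, 231, 304, 385, 401, 375, 348, 349, 346, 346, 350, 346, 347, 342, 349, 343, 293, 225, 201]
202 [347, 346, 343, 343, 346, 347, 344, 336, 301, 240, 208, 211, 220, 213, 226, 309, 384, 395, 357, 344, 368, 353, 350, 344, 349, 348, 348, 343, 351, 342, 336, 304]
204 [346, 345, 351, 350, 351, 364, 397, 408, 340, 237, 214, 218, 216, 218, 245, 345, 408, 399, 381, 474, 558, 535, 467, 396, 368, 350, 349, 343, 347, 345, 349, 345]
```

Emit:
jog_arm:
  targets:
    - [0.13,-0.1,-0.4,0]
    - [0.13,-0.1,-0.8,0]
    - [0.13,-0.1,-1.2,0]
    - [0.13,-0.1,-1.5,0]
    - [0.13,-0.1,-1.5,0]
  grip_force: 30

```text
t: 10.55
position: [0.6482, -0.0049, 0.2214]
orientation: [-0.001, -0.39, 0.921, 0.0]
wrist_force: [-0.0, 0.1, -3.9]
grip_width: 0.571
finger_force: 43.4
```

Emit:
jog_arm:
  targets:
    - [0,0,-0.3,0]
    - [0,0,-0.6,0]
    - [0,0,-0.9,0]
    - [0,0,-0.9,0]

```text
t: 10.88
position: [0.6484, -0.0049, 0.2127]
orientation: [-0.0, -0.39, 0.921, 0.0]
wrist_force: [0.6, -0.2, -1.6]
grip_width: 0.572
finger_force: 43.4
```

Emit:
jog_arm:
  targets:
    - [0,0,-1,0]
    - [0,0,-2,0]
    - [0,0,-3,0]
    - [0,0,-4,0]
    - [0,0,-4,0]

```text
t: 11.3
position: [0.647, -0.0041, 0.1715]
orientation: [-0.001, -0.391, 0.921, 0.001]
wrist_force: [-5.6, 4.3, -5.0]
grip_width: 0.578
finger_force: 39.5
```

Emit:
jog_arm:
  targets:
    - [-0.13,0.09,0,0]
    - [-0.13,0.09,-0.5,0]
    - [-0.13,0.09,-1.0,0]
    - [-0.13,0.09,-1.5,0]
    - [-0.13,0.09,-1.5,0]

```text
t: 11.72
position: [0.6461, -0.0031, 0.1592]
orientation: [0.0, -0.391, 0.921, 0.001]
wrist_force: [-10.6, 4.9, 10.6]
grip_width: 0.574
finger_force: 36.7
```

Emit:
jog_arm:
  targets:
    - [-0.15,0.06,0,0]
    - [-0.25,0.1,0,0]
    - [-0.25,0.1,0,0]
    - [-0.25,0.1,0,0]

```text
t: 12.05
position: [0.6455, -0.0033, 0.1589]
orientation: [0.001, -0.39, 0.921, -0.001]
wrist_force: [0.9, -0.5, 4.7]
grip_width: 0.569
finger_force: 36.2
```

Emit:
jog_arm:
  targets:
    - [0,0,-0.5,0]
    - [0,0,-1.0,0]
    - [0,0,-1.5,0]
    - [0,0,-2.0,0]
    - [0,0,-2.0,0]

```text
t: 12.47
position: [0.6446, -0.0028, 0.1377]
orientation: [-0.0, -0.39, 0.921, 0.0]
wrist_force: [0.9, 1.4, -1.0]
grip_width: 0.576
finger_force: 31.2
```

Emit:
jog_arm:
  targets:
    - [0,0,-0.6,0]
    - [0,0,-1.2,0]
    - [0,0,-1.8,0]
    - [0,0,-2.4,0]
    - [0,0,-3.0,0]
    - [0,0,-3.2,0]
    - [0,0,-3.4,0]
    - [0,0,-3.5,0]

```text
t: 13.13
position: [0.6443, -0.0025, 0.1033]
orientation: [-0.0, -0.391, 0.921, 0.001]
wrist_force: [-3.3, 3.5, 6.7]
grip_width: 0.571
finger_force: 30.9
```

Emit:
jog_arm:
  targets:
    - [0,0,-0.15,0]
    - [0,0,-0.15,0]
    - [0,0,-0.15,0]

```text
t: 13.38
position: [0.6443, -0.0024, 0.102]
orientation: [-0.0, -0.391, 0.921, 0.001]
wrist_force: [-2.8, 4.1, 7.0]
grip_width: 0.576
finger_force: 30.7
```

Emit:
jog_arm:
  targets:
    - [0,0,0,0]
    - [0,0,0,0]
    - [0,0,0.1,0]
    - [0,0,0.1,0]
    - [0,0,0.1,0]
  claw: 8.54

```text
t: 13.8
position: [0.6448, -0.0032, 0.1028]
orientation: [-0.0, -0.39, 0.921, 0.0]
wrist_force: [0.0, -0.5, 0.2]
grip_width: 1.001
finger_force: 0.0
```

Emit:
jog_arm:
  targets:
    - [0,0,4,0]
    - [0,0,8,0]
    - [0,0,12,0]
    - [0,0,12,0]
    - [-3,-4,12,0]
    - [-6,-8,12,0]
    - [-9,-12,12,0]
    - [-9,-12,12,0]

```text
t: 14.47
position: [0.5527, -0.1251, 0.223]
orientation: [-0.0, -0.39, 0.921, -0.0]
wrist_force: [0.6, 0.2, -0.6]
grip_width: 0.998
finger_force: 0.0
```

The sleeve is seated, with TCP height as predicted. Next is the lid.

Emit:
jog_arm:
  targets:
    - [-1.9,-16.3,-2,0]
    - [-1.9,-16.3,-4,0]
    - [-1.9,-16.3,-6,0]
    - [-1.9,-16.3,-9,0]
    - [-1.9,-16.3,-11,0]
    - [-1.9,-16.3,-11,0]
    - [-1.9,-16.3,-11,0]

```text
t: 15.05
position: [0.5343, -0.2862, 0.1106]
orientation: [-0.001, -0.389, 0.921, 0.002]
wrist_force: [-0.9, 0.2, 0.3]
grip_width: 1.002
finger_force: 0.0
```

Emit:
jog_arm:
  targets:
    - [0,0,-3,0]
    - [0,0,-5.2,0]
    - [0,0,-5.2,0]
    - [0,0,-5.2,0]

```text
t: 15.38
position: [0.5364, -0.2851, 0.0623]
orientation: [0.0, -0.391, 0.92, -0.0]
wrist_force: [-0.8, 1.0, 0.4]
grip_width: 1.0
finger_force: 0.0
```

Emit:
jog_arm:
  targets:
    - [0,0,0,0]
    - [0,0,0,0]
    - [0,0,0,0]
    - [0,0,0,0]
    - [0,0,0,0]
    - [0,0,0,0]
    - [0,0,0,0]
  claw: 1
  grip_force: 40

```text
t: 15.97
position: [0.5361, -0.2862, 0.062]
orientation: [0.0, -0.39, 0.921, -0.001]
wrist_force: [0.6, 0.1, 5.4]
grip_width: 0.339
finger_force: 39.1
```

Emit:
jog_arm:
  targets:
    - [0,0,2,0]
    - [0,0,4,0]
    - [0,0,6,0]
    - [-2.5,3.5,6,0]
    - [-5,7,6,0]
    - [-8,10.5,6,0]
    - [-11,14,6,0]
    - [-14.1,18.6,5,0]

```text
t: 16.63
position: [0.4081, -0.1201, 0.1153]
orientation: [0.0, -0.39, 0.921, -0.0]
wrist_force: [0.9, -0.7, -0.9]
grip_width: 0.335
finger_force: 40.5
```

Emit:
jog_arm:
  targets:
    - [0,0,0,0]
    - [0,0,0,0]
    - [0,0,-2,0]
    - [0,0,-4,0]
    - [0,0,-6,0]
    - [0,0,-7,0]
    - [0,0,-7,0]

```text
t: 17.22
position: [0.4093, -0.1214, 0.0431]
orientation: [-0.001, -0.39, 0.921, 0.001]
wrist_force: [0.4, -0.7, -2.4]
grip_width: 0.333
finger_force: 40.6
```

Emit:
jog_arm:
  targets:
    - [0,0,-0.8,0]
    - [0,0,-1.5,0]
    - [0,0,-2.1,0]
    - [0,0,-2.5,0]
    - [0,0,-2.6,0]
    - [0,0,-2.6,0]

```text
t: 17.72
position: [0.4095, -0.1211, 0.0186]
orientation: [-0.0, -0.39, 0.921, 0.0]
wrist_force: [0.2, -0.7, -2.0]
grip_width: 0.334
finger_force: 40.7
```

Emit:
jog_arm:
  targets:
    - [0,0,-0.2,0]
    - [0,0,-0.3,0]
    - [0,0,-0.3,0]

```text
t: 17.97
position: [0.4099, -0.1212, 0.0178]
orientation: [0.001, -0.39, 0.921, -0.001]
wrist_force: [-8.8, 4.1, 30.1]
grip_width: 0.338
finger_force: 43.8
```

Emit:
jog_arm:
  targets:
    - [0,0,0,0]
    - [0,0,0,0]
    - [0,0,0,0]
    - [0,0,0,0]
    - [0,0,0,0]
  claw: 8.54

```text
t: 18.38
position: [0.4096, -0.1211, 0.0158]
orientation: [0.0, -0.39, 0.921, -0.0]
wrist_force: [-0.2, -0.1, -0.3]
grip_width: 0.998
finger_force: 0.0
```

Emit:
jog_arm:
  targets:
    - [0,0,4,0]
    - [0,0,8,0]
    - [0,0,12,0]
    - [-3,4,14,0]
    - [-3,8,14,0]
    - [-3,12,14,0]
    - [-3,16,14,0]
    - [-3,16,14,0]

```text
t: 19.05
position: [0.3785, 0.044, 0.1561]
orientation: [0.001, -0.393, 0.92, 0.001]
wrist_force: [-1.3, 0.4, -0.8]
grip_width: 1.005
finger_force: 0.0
```

```bash
python3 - <<'E'
from h import *
print(read_state()['position'])
P=[optics.camera(n) for n in("top","side")]
for p in P:
    q=proj(p,[.536,-.288,.014])[0]; L=trace(p,"bearing"); print([(round(d["score"],2),d["extent"],int(d["mask"].sum())) for d in L],"exp",q.round())
    m=getmask(p,"bearing",q)
    if m is not None: print(fit([(p,m)],"bearing",[.536,-.288,0],z=.005))
    m=getmask(p,"tin",q)
    if m is not None: print("tin",m.sum(),fit([(p,m)],"tin",[.536,-.288,0]))
    for n,z,x0 in(("collar",0,[.449,.053,0]),("lid",0,[.409,-.121,0])):
        m=getmask(p,n,proj(p,x0)[0])
        if m is not None: print(n,m.sum(),fit([(p,m)],n,x0,z))
cr=[]
for p,c in zip(P,((330,120),(340,240))): cr.append(cv2.resize(p["image"][c[1]:c[1]+112,c[0]:c[0]+150],(400,300),interpolation=2))
cv2.imwrite("pics/tin.png",cv2.cvtColor(np.hstack(cr),cv2.COLOR_RGB2BGR))
E
```

```text
[0.37847081 0.04397334 0.15612476]
[(0.75, [358.3, 166.7, 379.1, 184.4], 274)] exp [366. 176.]
(array([ 0.5351, -0.291 ]), np.float64(0.063))
lid 1721 (array([ 0.409 , -0.1227]), np.float64(0.041))
[(0.87, [367.5, 284.8, 399.0, 308.9], 430), (0.55, [407.9, 252.2, 455.2, 292.9], 1219)] exp [383. 297.]
(array([ 0.535 , -0.2938]), np.float64(0.136))
tin 2773 (array([ 0.5345, -0.289 ]), np.float64(0.022))
collar 274 (array([0.4521, 0.0518]), np.float64(0.167))
lid 1681 (array([ 0.4069, -0.1251]), np.float64(0.054))
```

View pics/tin.png

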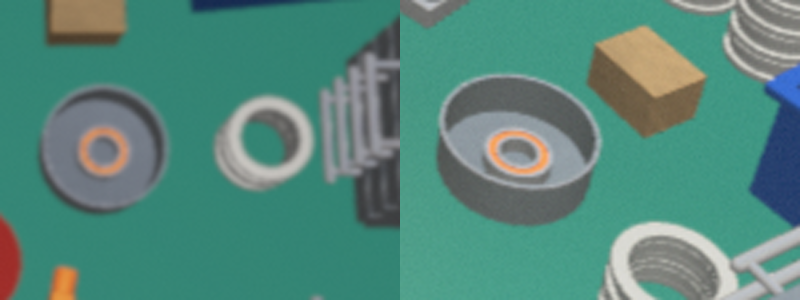

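Top crop: the bearing (orange seal) is at about (104,151) inside the tin. The lid lies flat on the bench by the fit. Now I'll fetch the bearing.

Emit:
jog_arm:
  targets:
    - [15.6,-33.6,0,0]
    - [15.6,-33.6,0,0]
    - [15.6,-33.6,0,0]
    - [15.6,-33.6,0,0]
    - [15.6,-33.6,0,0]
    - [15.6,-33.6,0,0]
    - [15.6,-33.6,0,0]
    - [15.6,-33.6,0,0]
  claw: 8

```text
t: 20.32
position: [0.5202, -0.2659, 0.1555]
orientation: [-0.0, -0.39, 0.921, 0.0]
wrist_force: [0.6, -0.1, 1.2]
grip_width: 0.937
finger_force: 0.0
```

```bash
sleep 0
```

Emit:
jog_arm:
  targets:
    - [1.4,-2.5,-4,0]
    - [1.4,-2.5,-7,0]
    - [1.4,-2.5,-7,0]
    - [1.4,-2.5,-7,0]

```text
t: 20.65
position: [0.5325, -0.288, 0.0843]
orientation: [-0.001, -0.39, 0.921, 0.002]
wrist_force: [1.0, 0.9, 0.9]
grip_width: 0.931
finger_force: 0.0
```

Emit:
jog_arm:
  targets:
    - [0.25,-0.4,0,0]
    - [0.25,-0.4,0,0]
    - [0.25,-0.4,-3,0]
    - [0.25,-0.4,-5.5,0]
    - [0.25,-0.4,-7.5,0]
    - [0.25,-0.4,-7.5,0]
    - [0.25,-0.4,-7.5,0]

```text
t: 21.23
position: [0.5368, -0.2922, 0.0122]
orientation: [0.0, -0.391, 0.921, -0.0]
wrist_force: [0.5, 0.1, 0.2]
grip_width: 0.935
finger_force: 0.0
```

Emit:
jog_arm:
  targets:
    - [-0.15,0,-0.5,0]
    - [-0.15,0,-1.1,0]
    - [-0.15,0,-1.1,0]
    - [-0.15,0,-1.1,0]

```text
t: 21.57
position: [0.5351, -0.2925, 0.0003]
orientation: [0.0, -0.39, 0.921, -0.0]
wrist_force: [-0.3, -0.4, -0.3]
grip_width: 0.936
finger_force: 0.0
```

Emit:
jog_arm:
  targets:
    - [0,0,0,0]
    - [0,0,0,0]
    - [0,0,0,0]
    - [0,0,0,0]
  claw: 5
  grip_force: 40

```text
t: 21.9
position: [0.5352, -0.2926, 0.0007]
orientation: [0.0, -0.39, 0.921, -0.0]
wrist_force: [-1.0, 0.8, 6.7]
grip_width: 0.718
finger_force: 43.0
```

Emit:
jog_arm:
  targets:
    - [0,0,1,0]
    - [0,0,3,0]
    - [0,0,6,0]
    - [0,0,10,0]
    - [0,0,14,0]
    - [0,0,18,0]
    - [0,0,20,0]
    - [0,0,20,0]

```text
t: 22.57
position: [0.5364, -0.2934, 0.2061]
orientation: [0.002, -0.39, 0.921, -0.004]
wrist_force: [-0.3, -0.5, -2.0]
grip_width: 0.714
finger_force: 44.2
```

Emit:
jog_arm:
  targets:
    - [10.8,28.9,0,0]
    - [10.8,28.9,0,0]
    - [10.8,28.9,0,0]
    - [10.8,28.9,0,0]
    - [10.8,28.9,0,0]
    - [10.8,28.9,0,0]
    - [10.8,28.9,0,0]
    - [10.8,28.9,0,0]

```text
t: 23.23
position: [0.6435, 0.0014, 0.1991]
orientation: [-0.0, -0.392, 0.92, 0.001]
wrist_force: [-0.1, -0.5, -1.8]
grip_width: 0.717
finger_force: 44.2
```

Emit:
jog_arm:
  targets:
    - [0,0,0,0]
    - [0,0,0,0]

```text
t: 23.4
position: [0.6427, -0.0022, 0.199]
orientation: [-0.001, -0.391, 0.92, 0.0]
wrist_force: [0.0, -0.6, -1.3]
grip_width: 0.712
finger_force: 44.2
```

Emit:
jog_arm:
  targets:
    - [0.1,-0.15,-1.0,0]
    - [0.1,-0.15,-2.0,0]
    - [0.1,-0.15,-3.0,0]
    - [0.1,-0.15,-3.8,0]
    - [0.1,-0.15,-4.2,0]
    - [0.1,-0.15,-4.6,0]
    - [0.1,-0.15,-4.6,0]
  grip_force: 30

```text
t: 23.98
position: [0.6436, -0.0052, 0.1528]
orientation: [-0.001, -0.39, 0.921, 0.0]
wrist_force: [-0.4, 0.1, -1.5]
grip_width: 0.716
finger_force: 44.2
```

Emit:
jog_arm:
  targets:
    - [0,0,-0.3,0]
    - [0,0,-0.6,0]
    - [0,0,-0.9,0]
    - [0,0,-0.9,0]

```text
t: 24.32
position: [0.6435, -0.0041, 0.1448]
orientation: [0.0, -0.391, 0.921, 0.001]
wrist_force: [-2.1, 4.5, -2.0]
grip_width: 0.717
finger_force: 44.2
```

Emit:
jog_arm:
  targets:
    - [-0.03,0.1,0,0]
    - [-0.03,0.1,-0.4,0]
    - [-0.03,0.1,-0.8,0]
    - [-0.03,0.1,-0.8,0]

```text
t: 24.65
position: [0.6432, -0.0036, 0.1357]
orientation: [-0.0, -0.391, 0.921, 0.0]
wrist_force: [-2.0, 3.7, -3.1]
grip_width: 0.714
finger_force: 44.0
```

Emit:
jog_arm:
  targets:
    - [-0.03,0.06,-0.3,0]
    - [-0.03,0.06,-0.6,0]
    - [-0.03,0.06,-0.9,0]
    - [-0.03,0.06,-1.2,0]
    - [-0.03,0.06,-1.5,0]
    - [-0.03,0.06,-1.6,0]
    - [-0.03,0.06,-1.6,0]

```text
t: 25.23
position: [0.6433, -0.0034, 0.1203]
orientation: [-0.0, -0.39, 0.921, 0.0]
wrist_force: [-0.9, 1.8, -2.9]
grip_width: 0.716
finger_force: 44.1
```

Emit:
jog_arm:
  targets:
    - [0,0,-0.1,0]
    - [0,0,-0.2,0]
    - [0,0,-0.2,0]

```text
t: 25.48
position: [0.6434, -0.0034, 0.1198]
orientation: [0.0, -0.39, 0.921, -0.0]
wrist_force: [-4.0, 2.1, 5.2]
grip_width: 0.717
finger_force: 44.8
```

Emit:
jog_arm:
  targets:
    - [0,0,-0.1,0]
    - [0,0,-0.1,0]

```text
t: 25.65
position: [0.6434, -0.0033, 0.1197]
orientation: [0.001, -0.39, 0.921, -0.001]
wrist_force: [-5.9, 2.6, 11.8]
grip_width: 0.72
finger_force: 45.4
```

Emit:
jog_arm:
  targets:
    - [0,0,0,0]
    - [0,0,0,0]
    - [0,0,0.1,0]
    - [0,0,0.1,0]
  claw: 8.3

```text
t: 25.98
position: [0.6437, -0.0035, 0.1189]
orientation: [0.0, -0.39, 0.921, -0.0]
wrist_force: [-0.3, 0.3, 0.0]
grip_width: 0.968
finger_force: 0.0
```

Emit:
jog_arm:
  targets:
    - [0,0,3,0]
    - [0,0,6,0]
    - [0,0,7,0]
    - [-6,1.7,7,0]
    - [-12,3.4,7,0]
    - [-19.4,5.5,7,0]
    - [-19.4,5.5,5,0]
    - [-19.4,5.5,3,0]

```text
t: 26.65
position: [0.4522, 0.051, 0.1539]
orientation: [0.002, -0.39, 0.921, -0.001]
wrist_force: [2.1, 1.0, 0.3]
grip_width: 0.976
finger_force: 0.0
```

Emit:
jog_arm:
  targets:
    - [0,0,0,0]
    - [0,0,0,0]

```text
t: 26.82
position: [0.4502, 0.0511, 0.1508]
orientation: [-0.001, -0.391, 0.92, 0.001]
wrist_force: [0.9, -0.5, 0.4]
grip_width: 0.971
finger_force: 0.0
```

Emit:
jog_arm:
  targets:
    - [-0.1,0.1,-3,0]
    - [-0.1,0.1,-6,0]
    - [-0.1,0.1,-9,0]
    - [-0.1,0.1,-12,0]
    - [-0.1,0.1,-13,0]
    - [-0.1,0.1,-13,0]
    - [-0.1,0.1,-13,0]

```text
t: 27.4
position: [0.4538, 0.0512, 0.0222]
orientation: [0.0, -0.39, 0.921, -0.0]
wrist_force: [0.7, 0.7, 0.6]
grip_width: 0.973
finger_force: 0.0
```

Emit:
jog_arm:
  targets:
    - [-0.45,0.1,0,0]
    - [-0.45,0.1,-1,0]
    - [-0.45,0.1,-2.0,0]
    - [-0.45,0.1,-2.4,0]
    - [-0.45,0.1,-2.4,0]

```text
t: 27.82
position: [0.448, 0.0526, -0.0016]
orientation: [0.0, -0.39, 0.921, -0.0]
wrist_force: [-0.4, 0.5, -0.4]
grip_width: 0.975
finger_force: 0.0
```

Emit:
jog_arm:
  targets:
    - [0,0,0,0]
    - [0,0,0,0]
    - [0,0,0,0]
    - [0,0,0,0]
  claw: 5
  grip_force: 60

```text
t: 28.15
position: [0.4485, 0.0525, -0.0006]
orientation: [0.001, -0.391, 0.921, -0.001]
wrist_force: [-2.4, -0.7, 12.0]
grip_width: 0.682
finger_force: 62.3
```

Emit:
jog_arm:
  targets:
    - [0,0,1,0]
    - [0,0,3,0]
    - [0,0,6,0]
    - [0,0,9,0]
    - [0,0,13,0]
    - [0,0,17,0]
    - [0,0,20,0]
    - [0,0,20,0]

```text
t: 28.82
position: [0.4498, 0.0525, 0.2041]
orientation: [0.004, -0.39, 0.921, -0.002]
wrist_force: [1.2, -0.5, -3.3]
grip_width: 0.683
finger_force: 67.1
```

Emit:
jog_arm:
  targets:
    - [19.4,-5.6,-0.5,0]
    - [19.4,-5.6,-0.5,0]
    - [19.4,-5.6,-0.5,0]
    - [19.4,-5.6,-0.5,0]
    - [19.4,-5.6,-0.5,0]
    - [19.4,-5.6,-0.5,0]
    - [19.4,-5.6,-0.5,0]
    - [19.4,-5.6,-0.5,0]

```text
t: 29.48
position: [0.6409, -0.0033, 0.1915]
orientation: [-0.001, -0.39, 0.921, 0.001]
wrist_force: [-0.3, 0.2, -3.4]
grip_width: 0.684
finger_force: 67.2
```

Emit:
jog_arm:
  targets:
    - [0,0,-0.5,0]
    - [0,0,-1,0]
    - [0,0,-1,0]

```text
t: 29.73
position: [0.6404, -0.0029, 0.1823]
orientation: [-0.0, -0.391, 0.921, 0.0]
wrist_force: [-0.3, -1.4, -4.4]
grip_width: 0.686
finger_force: 67.2
```

Now at (0.6404, −0.0029). I'll shift +3 mm in x and go down to the taper.

Emit:
jog_arm:
  targets:
    - [0.3,-0.05,-0.5,0]
    - [0.3,-0.05,-1.0,0]
    - [0.3,-0.05,-1.5,0]
    - [0.3,-0.05,-2.0,0]
    - [0.3,-0.05,-2.5,0]
    - [0.3,-0.05,-2.6,0]
    - [0.3,-0.05,-2.6,0]
  grip_force: 40

```text
t: 30.32
position: [0.6444, -0.0039, 0.1564]
orientation: [-0.0, -0.39, 0.921, 0.0]
wrist_force: [0.4, -0.1, -3.9]
grip_width: 0.679
finger_force: 67.2
```

Emit:
jog_arm:
  targets:
    - [-0.08,0.05,-0.3,0]
    - [-0.08,0.05,-0.6,0]
    - [-0.08,0.05,-0.9,0]
    - [-0.08,0.05,-0.9,0]

```text
t: 30.65
position: [0.6433, -0.0033, 0.1473]
orientation: [-0.001, -0.39, 0.921, 0.0]
wrist_force: [-1.2, -0.3, -5.9]
grip_width: 0.684
finger_force: 67.2
```

Emit:
jog_arm:
  targets:
    - [0,0,-0.2,0]
    - [0,0,-0.4,0]
    - [0,0,-0.55,0]
    - [0,0,-0.65,0]
    - [0,0,-0.65,0]

```text
t: 31.07
position: [0.6434, -0.0033, 0.1416]
orientation: [-0.0, -0.39, 0.921, 0.0]
wrist_force: [-4.9, 1.5, -1.8]
grip_width: 0.679
finger_force: 67.5
```

Emit:
jog_arm:
  targets:
    - [-0.03,0.01,-0.1,0]
    - [-0.03,0.01,-0.2,0]
    - [-0.03,0.01,-0.2,0]

```text
t: 31.32
position: [0.6435, -0.0033, 0.1415]
orientation: [0.001, -0.39, 0.921, -0.001]
wrist_force: [-8.3, 0.5, 10.8]
grip_width: 0.682
finger_force: 68.9
```

Seated, with firm contact at the predicted height. I'll release, withdraw and check.

Emit:
jog_arm:
  targets:
    - [0,0,0,0]
    - [0,0,0,0]
    - [0,0,0.1,0]
    - [0,0,0.1,0]
    - [0,0,0.1,0]
  claw: 8.54

```text
t: 31.73
position: [0.6439, -0.0034, 0.1406]
orientation: [0.0, -0.39, 0.921, -0.0]
wrist_force: [0.8, 0.7, 0.5]
grip_width: 0.998
finger_force: 0.0
```

Emit:
jog_arm:
  targets:
    - [0,0,3,0]
    - [0,0,6,0]
    - [0,0,9,0]
    - [-4,0,11,0]
    - [-8,2,11,0]
    - [-12,6,11,0]
    - [-15,10,11,0]
    - [-15,14,11,0]

```text
t: 32.4
position: [0.4972, 0.1148, 0.2514]
orientation: [0.0, -0.389, 0.921, -0.0]
wrist_force: [1.8, 0.1, 0.8]
grip_width: 0.997
finger_force: 0.0
```

Emit:
jog_arm:
  targets:
    - [-4,4,0,0]
    - [-8,8,0,0]
    - [-8,8,0,0]
    - [-8,8,0,0]

```text
t: 32.73
position: [0.4164, 0.1978, 0.2512]
orientation: [0.0, -0.392, 0.92, 0.001]
wrist_force: [1.1, 0.5, 1.7]
grip_width: 0.996
finger_force: 0.0
```

```bash
python3 - <<'E'
from h import *
s=read_state();print(s['t'],s['position'],s['wrist_force'],s['finger_force'])
P=[optics.camera(n) for n in("top","side")]
for p in P:
    for n,mod,x0,z in(("collar","collar",[.6431,-.0033,0],.142),("bearing","bearing",[.6431,-.0033,0],.124),("sleeve","up",[.6431,-.0033,0],.034),("lid","lid",[.409,-.122,0],0)):
        m=getmask(p,n,proj(p,[x0[0],x0[1],z+.01])[0])
        if m is not None: print(n,m.sum(),fit([(p,m)],mod,x0,z))
q=proj(P[1],[.643,-.003,.12])[0].astype(int);g=proj(P[0],[.643,-.003,.12])[0].astype(int)
cr=[cv2.resize(p["image"][c[1]-45:c[1]+45,c[0]-60:c[0]+60],(400,300),interpolation=2) for p,c in((P[1],q),(P[0],g))]
cv2.imwrite("pics/done.png",cv2.cvtColor(np.hstack(cr),cv2.COLOR_RGB2BGR))
E
```

```text
32.7333 [0.41636551 0.19776185 0.25122252] [1.05225153 0.48641917 1.66138049] 0.0
collar 381 (array([ 0.644 , -0.0029]), np.float64(0.052))
bearing 47 (array([ 0.6427, -0.0023]), np.float64(7.299))
sleeve 125 (array([ 6.129e-01, -3.000e-04]), np.float64(1.947))
lid 1774 (array([ 0.408 , -0.1234]), np.float64(0.031))
collar 286 (array([ 0.6439, -0.0061]), np.float64(0.149))
bearing 1876 (array([ 0.504 , -0.1699]), np.float64(0.755))
sleeve 281 (array([ 0.6435, -0.0009]), np.float64(1.168))
lid 1659 (array([ 0.4072, -0.1252]), np.float64(0.063))
```

View pics/done.png

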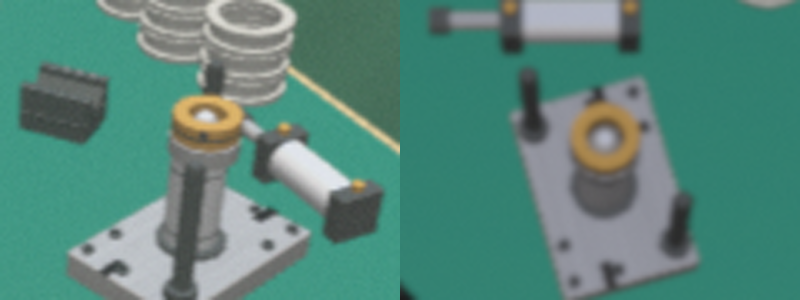

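The picture shows the stack in place: sleeve on the seat at (195,210), bearing at (205,150) and collar on top at (207,120) around the post tip. The lid lies flat. Handing in.

```bash
python3 -c "
from cell import workorder
print(workorder.finish_job())"
```

```text
the job is handed in; nothing more can be done
None
```

I loaded the sleeve, bearing and collar onto the post in that order, laid the lid flat on the bench knob up, and handed the job in at about 33 s; the final pictures show everything in place, but the hand-in gave no verdict.

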